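# Slide the amplifier module into the test dock

## Robot

A 6-joint arm with a two-finger parallel gripper is mounted at the origin on the work surface. World frame = base frame: x ahead of the robot, y to its left, z up, the work surface at z = 0. Lengths are in m, angles in rad, forces in N, time in s.
With the tool pointing down it reaches from about 0.275 to 1 m from the base axis. Payload 8.4 kg.
Tool frame: the origin (TCP) lies midway between the tips of the shut fingers; the grasp point (between the pads) lies 19 mm behind it (bot.grip_point_offset is the distance from the TCP to the grasp point, in m); y points along the fingers, z is the direction in which the jaws open and shut, and the axes are right-handed (so a half turn about y gives the same grasp; the last joint's range is limited). The gripper opens to 85 mm and grips with 20 to 120 N. Pads are 22 mm wide; open, the fingers measure 114 mm over their backs; the gripper's body (76 mm by 85 mm) begins 54 mm behind the grasp point. The pads swing forward as they close: fully open they stand 13 mm farther back than shut.
Start: joints at [1.274, 0.353, 1.633, -0, 1.155, -0.002], TCP at [0.182, 0.598, 0.231] pointing down, gripper open.
Joint ranges: [-2.63, 2.63], [-0.92, 2.1], [0.06, 2.66], [-1.3, 4.44], [0, 2.69], [-3.02, 3.02]. Speed limits (rad/s): [2.22, 2.22, 2.79, 3.14, 3.14, 3.14].

## Interface

Orientations are given as a 3x3 rotation matrix whose columns are the frame's x, y, z axes.
In Python, from rig import bot gives the robot as it stands.
- The arm moves only by the tool jog_arm, never from a script. Its argument "deltas" is a list that holds one entry, the list of rows, each a list of 7 numbers: the finger opening in m, from 0 to 0.0854, then the shift along the tool's x, y, z in m, then the turn, a rotation vector about the tool's x, y, z in degrees. A call has 1 to 10 rows; each row shifts and turns the commanded pose from where the row before left it, along the tool's axes as they then stand; what a row does not reach is not made up. A row lasts 1/8 s, in which the tool goes at most 62.5 mm and 10.7 degrees, less where a joint would pass 70% of its speed; a pose out of reach is approached as far as the arm can. A call is refused whole if a number of a shift passes 0.0625 or a number of a turn 10.7, either way. A call with a gripper value outside its range is refused whole. The fingers move at their own pace and stop on an object; the grip force is fixed at half the most. Time passes only in rows, so rows that do not move let the fingers close. It gives the time, the measured TCP pose, the force and the opening at its end, in the units of the state.
- bot.sense(): the state, without advancing time (a new reading comes with each control period).
- bot.snapshot(name): name is "scene" or "top" or "wrist"; returns a dict with "img" (420x560x3 uint8, red, green, blue), "fx", "fy", "cx", "cy" (pixels), "distortion" ([k1, k2, p1, p2, k3] as OpenCV has them; the pictures are not rectified), "R" (3x3) and "t" (3): a world point X has camera coordinates R X + t. Camera axes: x right, y down, z forward; pixel columns grow to the right and rows downward; lengths in m; the calibration is good to about 2 mm. A picture is of the moment at which its call begins. There is no depth.
- bot.job_done(): hands the job in, once; it reports no verdict.
Trained networks look in a picture, given as the dict that the camera call returned (one of the last four; its "shot" number tells which), for a name from the list of things; names that differ only in an ending like _2 or _b are one class to them, and where a whole thing is asked for, a point or a joint stands for the part that bears it (a point fixed in the world has none). Each returns a list of dicts, best first, with "conf" (0 to 1); they miss things now and then, are a little off and sometimes report something else, mostly with a low value. They report only what shows in the picture. A call takes as long as a camera call. They do not tell look-alikes from the thing itself.
- bot.spot_in(thing, picture): "location" ([row, column] as shares, 0 to 1, of the picture: columns of its width, rows of its height, amid what is visible of it).
- bot.tip_of(thing, picture): "location" ([row, column] as shares, 0 to 1, of the picture: columns of its width, rows of its height: a listed point, or the origin of a listed thing).
The state is a dict: "clock": time; "q": joint angles; "joint_velocities": joint speeds; "joint_efforts": joint torques, N m; "position": TCP position; "ee_rot": TCP orientation; "ft_force": force on the tool from outside, world axes, zero at the start; "torque": the same for the moment, N m; "width": finger opening in m.
Only numpy, scipy, OpenCV 4.12 (cv2) and the standard library are available. Lean on these libraries where they do the work, as an engineer would, in place of code of your own. Each camera call takes 0.05 s, during which the arm holds its last target.

## Task

Slide the amplifier module with the orange handle along the bench, never lifting or tipping it, and stop it squarely inside the red outline in front of the grey dock. Then slide it on nose first under the dock's roof until its nose has pressed the sprung contact inside right back to its firm stop; how deep that stop lies differs each time and is hidden, so feel for it, press firmly there for a moment without ramming, then let go and leave the module in place with the contact still pressed. Leave the grey-handled spare module and the other things on the bench alone.

Things in the scene. Friction and masses are not known exactly. Their poses are not given: they have to be found in the camera images.
- amp: the amplifier module to move: finned aluminium block 150 long (its x) x 76 wide (y) x 46 high, 0.7 to 0.96 kg, with an orange handle bar on top. Origin: centre of its underside; x points to its nose (dark blue plate, the end away from the handle), z up. Dragging it over the bench takes about 4 to 10 N. It starts in one of the two blue outlines.
- amp_grip (a point): centre of the orange handle bar, 40 behind the module's centre (-x), 79 above its underside. Bar 70 long along the module's x, 18 wide (y), 18 high (70 to 88 above the bench; 24 free below it), on two posts. Pinch it from above across its width; so held the module can be pushed fully home, as the bar stays outside the roof.
- amp_nose (a point): centre of the module's nose face, 75 ahead of its centre, 23 above its underside
- spare: a like module with a grey handle, in the other blue outline: leave it alone. Same size and frame as the amplifier module
- dock: grey docking fixture fixed to the bench, 108 wide, 130 deep, 64 high. Origin: centre of its open mouth at bench height; x points into the pocket, z up. Pocket 82 wide between the cheeks (3 spare each side of the module), roof underside 56 above the bench. Yellow lead-in wings, 46 high, flare some 20 out in front of the mouth to about 100 apart.
- mouth (a point): same point as the dock's origin. A sprung copper contact faces the mouth, hidden under the roof 44 to 68 inside it (different each time, not measurable). It yields 8 mm to a soft spring (1 to 2.4 N; the module's friction on the bench withstands it when let go), then meets a firm stop. Pressing the module there with 8 to 25 N for half a second is right; over 40 N breaks it.
- bay (a point): centre of the red 170 x 96 outline on the bench where the module stops before it goes in; 105 in front of the mouth on the pocket's axis (dock x = -105)
- mark_a: blue 170 x 96 outline painted on the bench where the amplifier module starts; origin at its centre, x along its length
- mark_b: the other blue outline, where the spare module starts
- mug: blue mug, 80 across, 90 high; origin at the centre of its underside
- spool: upright steel spool, 64 across, 45 high; origin at the centre of its underside
- can: closed blue spray can, 52 across, 150 high; origin at the centre of its underside
- meter: black hand-held meter lying flat, 150 x 80 x 35; origin at the centre of its underside
- tray: open blue parts tray, 120 x 180 x 40, with a brass adaptor in it; origin at the centre of its underside
Not all that is in view belongs to the job. Leave any green or yellow look-alike of the amp alone.

How it is judged:
By the outcome, as a careful person would: the job done as asked, in the order asked, and still so for the second after the job is handed in, with the robot touching nothing.
It also fails if it takes over 64 s, if anything falls off the work surface, if the arm or the gripper's body presses on something with over 40 N, if the wrist force passes 120 N, or if a joint passes its speed limit or range.

## Working session

There is one attempt and no reset: what is moved stays moved. The work goes in short steps, Python scripts to look and compute and a tool call to move; the robot and the scene stay as the last step left them, time stands still between calls to the robot, and variables do not carry over. Pictures are saved under pics/ and viewed, and the job is handed in when it is done.

Besides the shell and the picture viewer there is one more tool, called after ">>>" by a JSON object that holds its "fn" and its "kwargs", one argument or row to a line. jog_arm: Moves the arm, as the interface text tells. Its arguments: {"type":"object","properties":{"deltas":{"type":"array"}},"required":["deltas"]}

```bash
ls; mkdir -p pics
cat > h.py <<'E'
import numpy as np, cv2
from rig import bot
def ray(s,px):
    K=np.array([[s['fx'],0,s['cx']],[0,s['fy'],s['cy']],[0,0,1]],float)
    u=cv2.undistortPoints(np.array([[px]],float),K,np.array(s['distortion'],float))[0,0]
    R=np.array(s['R']);t=np.array(s['t']);d=R.T@np.array([u[0],u[1],1]);c=-R.T@t
    return c,d
def at(s,px,z):
    c,d=ray(s,px);return c+d*(z-c[2])/d[2]
def proj(s,X):
    K=np.array([[s['fx'],0,s['cx']],[0,s['fy'],s['cy']],[0,0,1]],float)
    return cv2.projectPoints(np.array(X,float).reshape(-1,3),cv2.Rodrigues(np.array(s['R']))[0],np.array(s['t'],float),K,np.array(s['distortion'],float))[0][:,0]
def save(s,n): cv2.imwrite('pics/'+n,s['img'][:,:,::-1])
def px(l): return (l[1]*560,l[0]*420)
E
python3 - <<'E'
from h import *
import pickle
a=bot.snapshot("top");save(a,'top0.png')
b=bot.snapshot("scene");save(b,'scene0.png')
for nm,s in(('top',a),('scene',b)):
  for th,z in(('amp',0),('amp_grip',.079),('amp_nose',.023),('dock',0),('mouth',0),('bay',0),('mark_a',0)):
    for r in bot.tip_of(th,s)[:3]:
        p=px(r['location']);print(nm,th,round(r['conf'],2),np.round(p,1),np.round(at(s,p,z),4))
pickle.dump((a,b),open('s0.pkl','wb'))
E
```

```text
pics
top amp 0.95 [262.7 281.2] [0.3578 0.0275 0.    ]
top amp 0.9 [373.5 323.9] [ 0.254  -0.2489  0.    ]
top amp 0.88 [345.8 175.3] [ 0.6308 -0.1843  0.    ]
top amp_grip 0.94 [365.  168.6] [ 0.6284 -0.2166  0.079 ]
top amp_grip 0.75 [281.  278.9] [ 0.3649 -0.0164  0.079 ]
top amp_grip 0.58 [389.9 309.9] [ 0.2951 -0.268   0.079 ]
top amp_nose 0.97 [311.9 166.7] [ 0.6462 -0.094   0.023 ]
top amp_nose 0.83 [365.8 354.5] [ 0.1842 -0.2234  0.023 ]
top amp_nose 0.66 [229.9 271.6] [0.3806 0.1073 0.023 ]
top dock 0.76 [207.3 208.9] [0.5386 0.1711 0.    ]
top mouth 0.88 [202.5 205.5] [0.5473 0.1837 0.    ]
top mouth 0.7 [358.4 249.1] [ 0.4398 -0.2136  0.    ]
top mouth 0.63 [ 97.8 241.1] [0.453  0.4485 0.    ]
scene amp 0.87 [238.7 271.6] [ 0.6356 -0.1915  0.    ]
scene amp 0.79 [269.3 179.5] [0.3618 0.0247 0.    ]
scene amp 0.66 [179.6 181. ] [ 0.2443 -0.2577  0.    ]
scene amp_grip 0.75 [226.5 261.6] [ 0.627 -0.219  0.079]
scene amp_grip 0.73 [177.9 178.2] [ 0.2894 -0.2622  0.079 ]
scene amp_grip 0.64 [258.  166.6] [ 0.3511 -0.0088  0.079 ]
scene amp_nose 0.77 [292.  170.6] [0.3737 0.1032 0.023 ]
scene amp_nose 0.59 [184.2 161.6] [ 0.1897 -0.2202  0.023 ]
scene amp_nose 0.58 [267.5 258.8] [ 0.6412 -0.0986  0.023 ]
scene dock 0.8 [332.5 202.4] [0.5295 0.1797 0.    ]
scene mouth 0.57 [331.1 203.3] [0.5307 0.174  0.    ]
scene bay 0.74 [304.6 221.4] [0.5574 0.0649 0.    ]
scene mark_a 0.65 [243.  267.7] [ 0.6288 -0.1748  0.    ]
scene mark_a 0.42 [210.1 224.8] [ 0.4476 -0.2174  0.    ]
```

View pics/top0.png

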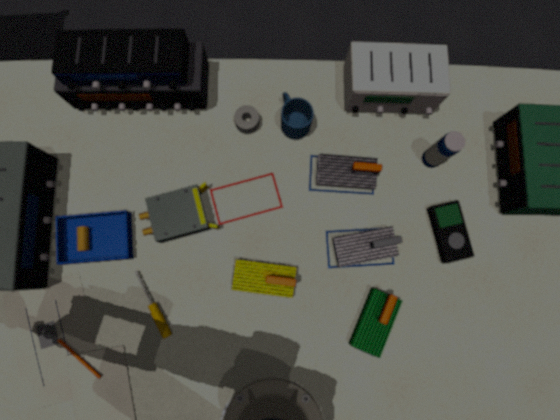

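View pics/scene0.png

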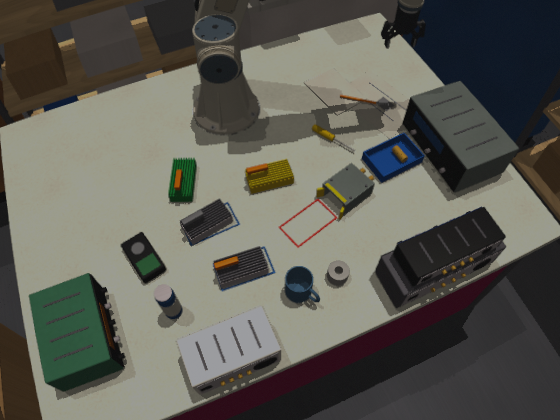

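Candidates in the top picture are: the aluminium module with an orange handle (346,173), the spare with a grey handle (365,246), a yellow look-alike (265,278) and a green look-alike (376,322). I choose the first and will check it in close crops. The dock is at about (182,212) with its yellow mouth on the right, and the red bay is at (247,199).

Run:
```python
from h import *
import pickle
a,b=pickle.load(open('s0.pkl','rb'))
def crop(s,x0,y0,x1,y1,k,n):
    cv2.imwrite('pics/'+n,cv2.convertScaleAbs(cv2.resize(s['img'][y0:y1,x0:x1,::-1],None,fx=k,fy=k,interpolation=cv2.INTER_CUBIC),alpha=1.4))
crop(a,300,145,390,205,8,'c_amp.png')
crop(a,135,160,295,250,5,'c_dock.png')
# red mask
for nm,s in(('top',a),('scene',b)):
    im=s['img'].astype(int);m=((im[...,0]>im[...,1]+60)&(im[...,0]>im[...,2]+60)).astype(np.uint8)
    if nm=='top': m[:, :205]=0;m[:,290:]=0;m[:165]=0;m[230:]=0
    else: m[:,:275]=0;m[:,345:]=0;m[:190]=0;m[255:]=0
    p=np.argwhere(m)[:,::-1].astype(np.float32)
    W=np.array([at(s,q,0)[:2] for q in p],np.float32)*1000
    print(nm,len(p),cv2.minAreaRect(W))
```

```text
top 30 ((567.6670532226562, 74.0743179321289), (91.19121551513672, 164.62100219726562), 16.477758407592773)
scene 221 ((563.6728515625, 73.24403381347656), (95.90611267089844, 167.76551818847656), 16.16132164001465)
```

View pics/c_amp.png

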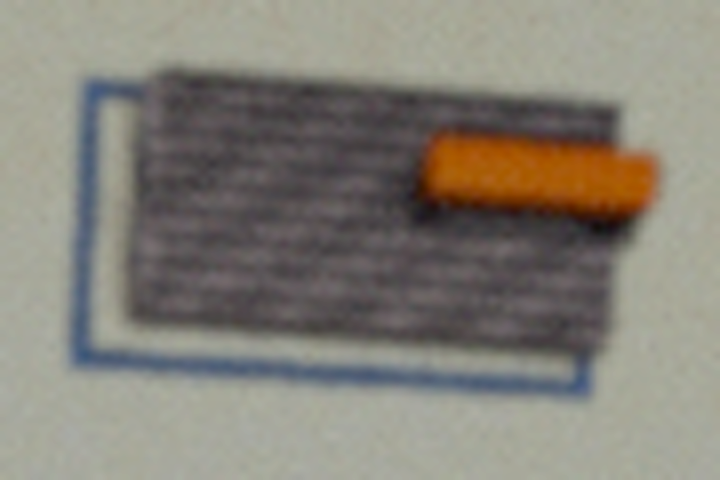

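View pics/c_dock.png

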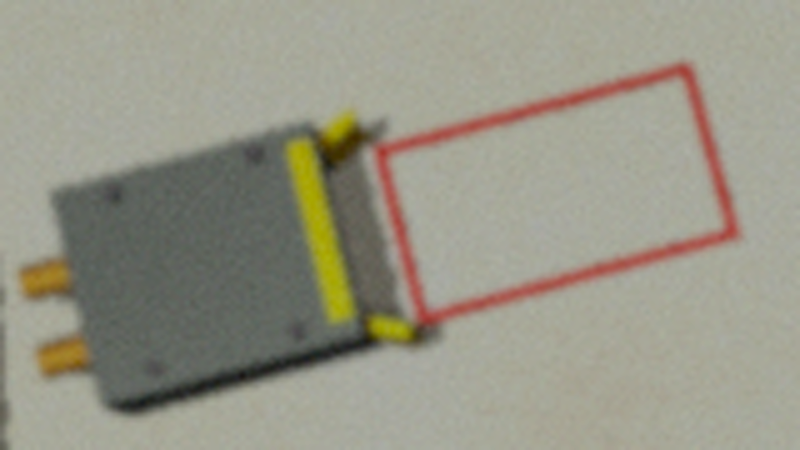

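The crop confirms an aluminium block with an orange handle at the right, so the nose points left (+y). It sits in the blue outline. Next I refine the poses.

```bash
cat > m.py <<'E'
from h import *
def rect(s,mask,z,k=4):
    p=np.argwhere(mask)[:,::-1].astype(np.float64)/k-(k-1)/(2*k)
    W=np.array([at(s,q,z)[:2] for q in p],np.float32)*1000
    (c,(w,h),an)=cv2.minAreaRect(W)
    if w<h: an+=90
    else: w,h=h,w
    return np.round(c,1),round(max(w,h),1),round(min(w,h),1),round(an,2)
def up(s,k=4): return cv2.resize(s['img'],None,fx=k,fy=k,interpolation=cv2.INTER_CUBIC).astype(int)
def roi(m,x0,y0,x1,y1,k=4):
    o=np.zeros_like(m);o[y0*k:y1*k,x0*k:x1*k]=m[y0*k:y1*k,x0*k:x1*k]
    n,l,st,_=cv2.connectedComponentsWithStats(o.astype(np.uint8))
    return l==1+np.argmax(st[1:,4])
def orange(im): return (im[...,0]>im[...,2]*2.2)&(im[...,0]>im[...,1]*1.5)&(im[...,0]>90)
E
python3 - <<'E'
from m import *
import pickle
a,b=pickle.load(open('s0.pkl','rb'))
for nm,s,R1,R2 in(('top',a,(205,165,290,230),(340,150,390,185)),('scene',b,(275,190,345,255),(205,250,250,280))):
    im=up(s)
    red=(im[...,0]>im[...,1]+35)&(im[...,0]>im[...,2]+35)
    print(nm,'bay',rect(s,roi(red,*R1),0))
    print(nm,'handle',rect(s,roi(orange(im),*R2),.088))
    y=(im[...,0]>150)&(im[...,1]>130)&(im[...,2]<70)
# scene: project fitted models for overlay
E
```

```text
top bay (array([567.7,  73.6]), 169.7, 97.4, 106.16)
top handle (array([ 632.3, -220. ]), 67.1, 17.8, 86.68)
scene bay (array([563.3,  73.7]), 172.5, 98.9, 106.15)
scene handle (array([ 630.7, -221.6]), 70.2, 18.0, 86.71)
```

Run:
```python
from m import *
s=bot.sense()
for k in s: print(k,np.round(s[k],4).tolist())
print(bot.grip_point_offset)
w=bot.snapshot('wrist');save(w,'w0.png')
print(-np.array(w['R']).T@w['t'],w['R'],w['fx'])
```

```text
clock 0.8
q [1.2736, 0.353, 1.6334, 0.0, 1.1552, -0.0024]
joint_velocities [-0.0005, -0.0001, -0.001, -0.0, -0.0002, 0.0001]
joint_efforts [0.0003, -60.5112, -34.2425, 0.0001, 0.001, 0.0]
position [0.1816, 0.5981, 0.2313]
ee_rot [[0.9569, -0.0, 0.2905], [-0.2905, 0.0, 0.9569], [-0.0, -1.0, 0.0]]
ft_force [0.5897, -0.4595, 0.2303]
torque [0.0488, -0.0034, -0.0139]
width 0.0852
0.0187
[0.11472179 0.61851087 0.37450503] [[ 2.89594938e-01  9.57149210e-01  4.02919133e-04]
 [ 9.19551057e-01 -2.78336023e-01  2.77407483e-01]
 [ 2.65632500e-01 -7.99652984e-02 -9.60752271e-01]] 349.4562043948441
```

View pics/w0.png

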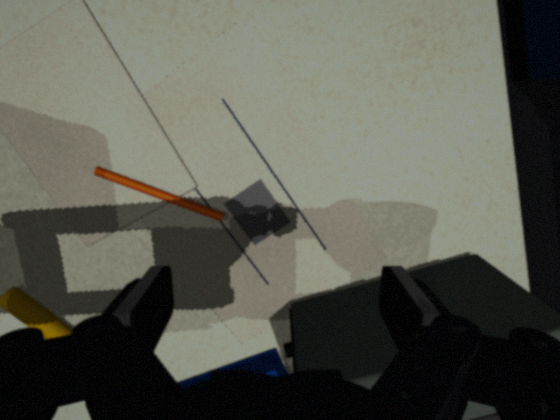

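```bash
cat > plan.py <<'E'
from m import *
import sys,math
# usage: x y z yaw(deg of tool z) n width
def plan(x,y,z,yaw,n,w,p=None,R=None):
    s=bot.sense()
    if p is None: p=np.array(s['position']);
    R=np.array(s['ee_rot'])
    y0=math.degrees(math.atan2(R[1,2],R[0,2]))
    dth=(yaw-y0+180)%360-180
    d=(np.array([x,y,z])-p)/n
    print('yaw0',round(y0,2),'pos',np.round(p,4),'tilt',np.round(R[:,1],4))
    for i in range(n):
        a=math.radians(y0+dth*i/n)
        tz=np.array([math.cos(a),math.sin(a),0]);ty=np.array([0,0,-1.]);tx=np.cross(ty,tz)
        print([w]+[round(float(v@d),4) for v in(tx,ty,tz)]+[0,round(-dth/n,2),0],end=',')
        if i%10==9: print()
    print()
if __name__=='__main__':
    v=list(map(float,sys.argv[1:]));plan(*v[:4],int(v[4]),v[5])
E
python3 plan.py .6315 -.2208 .2 -3.3 20 .085
```

```text
yaw0 73.11 pos [0.1816 0.5981 0.2313] tilt [ 0.e+00  1.e-04 -1.e+00]
[0.085, 0.0334, 0.0016, -0.0326, 0, 3.82, 0],[0.085, 0.0355, 0.0016, -0.0303, 0, 3.82, 0],[0.085, 0.0375, 0.0016, -0.0279, 0, 3.82, 0],[0.085, 0.0392, 0.0016, -0.0253, 0, 3.82, 0],[0.085, 0.0408, 0.0016, -0.0227, 0, 3.82, 0],[0.085, 0.0423, 0.0016, -0.0199, 0, 3.82, 0],[0.085, 0.0435, 0.0016, -0.017, 0, 3.82, 0],[0.085, 0.0445, 0.0016, -0.0141, 0, 3.82, 0],[0.085, 0.0454, 0.0016, -0.0111, 0, 3.82, 0],[0.085, 0.046, 0.0016, -0.0081, 0, 3.82, 0],
[0.085, 0.0464, 0.0016, -0.005, 0, 3.82, 0],[0.085, 0.0467, 0.0016, -0.0019, 0, 3.82, 0],[0.085, 0.0467, 0.0016, 0.0012, 0, 3.82, 0],[0.085, 0.0465, 0.0016, 0.0043, 0, 3.82, 0],[0.085, 0.0461, 0.0016, 0.0074, 0, 3.82, 0],[0.085, 0.0455, 0.0016, 0.0105, 0, 3.82, 0],[0.085, 0.0447, 0.0016, 0.0135, 0, 3.82, 0],[0.085, 0.0437, 0.0016, 0.0165, 0, 3.82, 0],[0.085, 0.0425, 0.0016, 0.0193, 0, 3.82, 0],[0.085, 0.0411, 0.0016, 0.0221, 0, 3.82, 0],
```

>>> {"fn": "jog_arm", "kwargs": {
  "deltas": [
    [[0.085, 0.033, 0.001, -0.033, 0, 3.8, 0], [0.085, 0.036, 0.001, -0.03, 0, 3.8, 0], [0.085, 0.037, 0.001, -0.028, 0, 3.8, 0], [0.085, 0.039, 0.001, -0.025, 0, 3.8, 0], [0.085, 0.041, 0.001, -0.023, 0, 3.8, 0], [0.085, 0.042, 0.001, -0.02, 0, 3.8, 0], [0.085, 0.043, 0.001, -0.017, 0, 3.8, 0], [0.085, 0.045, 0.001, -0.014, 0, 3.8, 0], [0.085, 0.045, 0.001, -0.011, 0, 3.8, 0], [0.085, 0.046, 0.001, -0.008, 0, 3.8, 0]]
  ]
}}

```text
clock: 2.1
position: [0.4071, 0.1883, 0.2215]
ee_rot: [[0.573, 0.001, 0.819], [-0.819, 0.0, 0.573], [0.0, -1.0, 0.001]]
ft_force: [-0.6, 0.4, -0.3]
width: 0.0851
```

>>> {"fn": "jog_arm", "kwargs": {
  "deltas": [
    [[0.085, 0.046, 0.001, -0.005, 0, 3.8, 0], [0.085, 0.047, 0.001, -0.002, 0, 3.8, 0], [0.085, 0.047, 0.002, 0.001, 0, 3.8, 0], [0.085, 0.047, 0.002, 0.004, 0, 3.8, 0], [0.085, 0.046, 0.002, 0.007, 0, 3.8, 0], [0.085, 0.045, 0.002, 0.01, 0, 3.8, 0], [0.085, 0.045, 0.002, 0.013, 0, 3.8, 0], [0.085, 0.044, 0.002, 0.016, 0, 3.8, 0], [0.085, 0.042, 0.002, 0.019, 0, 3.8, 0], [0.085, 0.041, 0.002, 0.022, 0, 3.8, 0]]
  ]
}}

```text
clock: 3.35
position: [0.6312, -0.2207, 0.2032]
ee_rot: [[-0.053, 0.0, 0.999], [-0.999, 0.0, -0.053], [-0.0, -1.0, 0.0]]
ft_force: [0.9, 0.9, -0.9]
width: 0.0853
```

```bash
python3 - <<'E'
from m import *
w=bot.snapshot('wrist');save(w,'w1.png')
for r in bot.tip_of('amp_grip',w)[:2]+bot.tip_of('amp_nose',w)[:2]: p=px(r['location']);print(r['conf'],p,at(w,p,.079),at(w,p,.023))
im=up(w)
print(rect(w,roi(orange(im),0,0,560,420),.088))
E
python3 plan.py .6315 -.2208 .062 -3.3 6 .085
```

```text
0.62 (280.28, 200.00400000000002) [ 0.63533848 -0.2208933   0.079     ] [ 0.63525061 -0.23569143  0.023     ]
0.56 (280.67199999999997, 53.592) [ 0.64078976 -0.11399764  0.079     ] [ 0.64184334 -0.10641279  0.023     ]
(array([ 633.3, -220.5]), 68.5, 17.6, 86.14)
yaw0 -3.02 pos [ 0.631  -0.2211  0.2027] tilt [-1.e-04 -1.e-04 -1.e+00]
[0.085, -0.0001, 0.0235, 0.0001, 0, 0.05, 0],[0.085, -0.0001, 0.0235, 0.0001, 0, 0.05, 0],[0.085, -0.0001, 0.0235, 0.0001, 0, 0.05, 0],[0.085, -0.0001, 0.0235, 0.0001, 0, 0.05, 0],[0.085, -0.0001, 0.0235, 0.0001, 0, 0.05, 0],[0.085, -0.0001, 0.0235, 0.0001, 0, 0.05, 0],
```

View pics/w1.png

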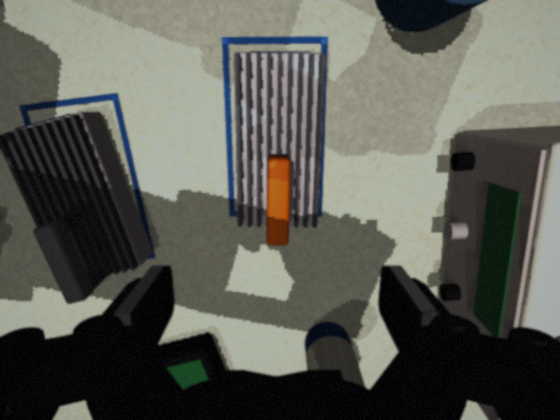

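The wrist view shows the orange bar at (279,200), centred between the open fingers. The spare is clear on the left and the white box is clear on the right. I descend and grip.

>>> {"fn": "jog_arm", "kwargs": {
  "deltas": [
    [[0.085, 0, 0.025, 0.001, 0, 0.2, 0], [0.085, 0, 0.025, 0.001, 0, 0.2, 0], [0.085, 0, 0.025, 0, 0, 0, 0], [0.085, 0, 0.025, 0, 0, 0, 0], [0.085, 0, 0.025, 0, 0, 0, 0], [0.085, 0, 0.016, 0, 0, 0, 0], [0.085, 0, 0, 0, 0, 0, 0]]
  ]
}}

```text
clock: 4.38
position: [0.6317, -0.2186, 0.0613]
ee_rot: [[-0.057, -0.002, 0.998], [-0.998, 0.001, -0.057], [-0.001, -1.0, -0.002]]
ft_force: [0.1, -0.2, 0.7]
width: 0.0852
```

>>> {"fn": "jog_arm", "kwargs": {
  "deltas": [
    [[0.0, 0, 0, 0, 0, 0, 0], [0.0, 0, 0, 0, 0, 0, 0], [0.0, 0, 0, 0, 0, 0, 0], [0.0, 0, 0, 0, 0, 0, 0], [0.0, 0, 0, 0, 0, 0, 0], [0.0, 0, 0, 0, 0, 0, 0]]
  ]
}}

```text
clock: 5.12
position: [0.6331, -0.2196, 0.063]
ee_rot: [[-0.057, 0.001, 0.998], [-0.998, -0.0, -0.057], [0.0, -1.0, 0.001]]
ft_force: [-0.2, -0.6, 6.5]
width: 0.0167
```

Run:
```python
from m import *
w=bot.snapshot('wrist');save(w,'w2.png')
s=bot.sense();print(s['position'],s['ft_force'],s['torque'],s['width'])
```

```text
[ 0.63309097 -0.21957182  0.06296833] [ 0.32861856 -0.08422694  5.83904257] [ 0.01719856  0.08555649 -0.0224613 ] 0.01668040933089054
```

View pics/w2.png

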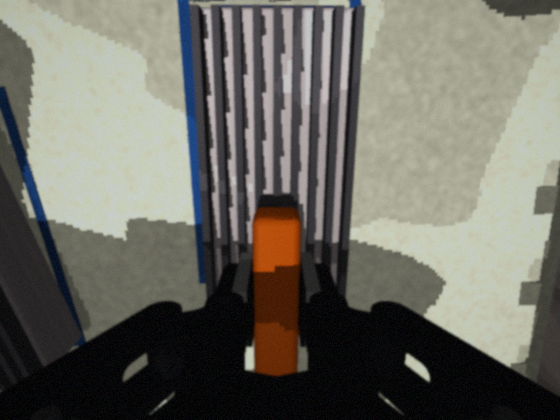

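Gripped at a width of 16.7 mm, with a few N of downward bias and no lift. I slide it first to a pre-bay point on the dock axis.

```bash
python3 plan.py .5933 -.0223 .063 16.16 16 0
```

```text
yaw0 -3.29 pos [ 0.6331 -0.2196  0.063 ] tilt [ 1.e-03 -4.e-04 -1.e+00]
[0.0, -0.0122, -0.0, -0.0032, 0, -1.22, 0],[0.0, -0.0122, -0.0, -0.0029, 0, -1.22, 0],[0.0, -0.0123, -0.0, -0.0027, 0, -1.22, 0],[0.0, -0.0123, -0.0, -0.0024, 0, -1.22, 0],[0.0, -0.0124, -0.0, -0.0021, 0, -1.22, 0],[0.0, -0.0124, -0.0, -0.0019, 0, -1.22, 0],[0.0, -0.0125, -0.0, -0.0016, 0, -1.22, 0],[0.0, -0.0125, -0.0, -0.0014, 0, -1.22, 0],[0.0, -0.0125, -0.0, -0.0011, 0, -1.22, 0],[0.0, -0.0126, -0.0, -0.0008, 0, -1.22, 0],
[0.0, -0.0126, -0.0, -0.0006, 0, -1.22, 0],[0.0, -0.0126, -0.0, -0.0003, 0, -1.22, 0],[0.0, -0.0126, -0.0, -0.0, 0, -1.22, 0],[0.0, -0.0126, -0.0, 0.0002, 0, -1.22, 0],[0.0, -0.0126, -0.0, 0.0005, 0, -1.22, 0],[0.0, -0.0126, -0.0, 0.0008, 0, -1.22, 0],
```

>>> {"fn": "jog_arm", "kwargs": {
  "deltas": [
    [[0.0, -0.006, 0, -0.002, 0, -0.7, 0], [0.0, -0.012, 0, -0.003, 0, -1.2, 0], [0.0, -0.012, 0, -0.003, 0, -1.2, 0], [0.0, -0.0125, 0, -0.0025, 0, -1.2, 0], [0.0, -0.0125, 0, -0.002, 0, -1.2, 0], [0.0, -0.0125, 0, -0.002, 0, -1.2, 0], [0.0, -0.0125, 0, -0.0015, 0, -1.2, 0]]
  ]
}}

```text
clock: 6.05
position: [0.6176, -0.1402, 0.0629]
ee_rot: [[0.081, 0.003, 0.997], [-0.997, -0.002, 0.081], [0.002, -1.0, 0.003]]
ft_force: [1.7, -5.4, 2.2]
width: 0.017
```

>>> {"fn": "jog_arm", "kwargs": {
  "deltas": [
    [[0.0, -0.0125, 0, -0.0015, 0, -1.2, 0], [0.0, -0.0125, 0, -0.001, 0, -1.2, 0], [0.0, -0.0125, 0, -0.001, 0, -1.2, 0], [0.0, -0.0125, 0, -0.0005, 0, -1.2, 0], [0.0, -0.0125, 0, -0.0005, 0, -1.2, 0], [0.0, -0.0125, 0, 0, 0, -1.2, 0], [0.0, -0.0125, 0, 0, 0, -1.2, 0], [0.0, -0.0125, 0, 0.0005, 0, -1.2, 0], [0.0, -0.0125, 0, 0.001, 0, -1.2, 0], [0.0, -0.006, 0, 0, 0, -0.7, 0]]
  ]
}}

```text
clock: 7.3
position: [0.5947, -0.0233, 0.0629]
ee_rot: [[0.279, 0.003, 0.96], [-0.96, -0.001, 0.279], [0.002, -1.0, 0.002]]
ft_force: [2.9, -6.2, 2.8]
width: 0.0174
```

```bash
python3 - <<'E'
from m import *
import pickle
w=bot.snapshot('wrist');save(w,'w3.png');t=bot.snapshot('top');save(t,'t3.png');c=bot.snapshot('scene')
pickle.dump((w,t,c),open('s3.pkl','wb'))
s=bot.sense();print(s['position'],s['ft_force'],s['torque'],s['width'])
E
python3 plan.py .5933 -.0223 .063 16.16 1 0
```

```text
[ 0.59443377 -0.02274602  0.06291033] [ 1.83974709 -0.29663743  4.99257775] [ 0.03667656 -0.26634599  0.11320528] 0.017102697369002662
yaw0 16.14 pos [ 0.5944 -0.0227  0.0629] tilt [ 2.1e-03 -1.0e-04 -1.0e+00]
[0.0, -0.0007, -0.0001, -0.001, 0, -0.02, 0],
```

View pics/w3.png

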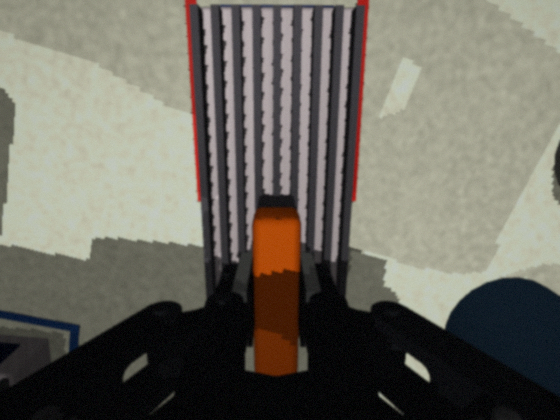

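View pics/t3.png

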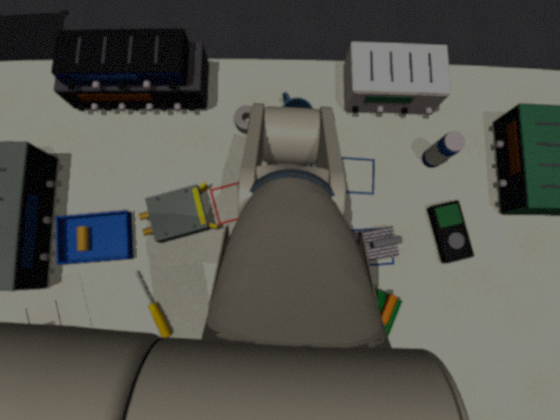

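The wrist view shows the red outline on both sides of the module, left side at (187–200, 0–200) and right side at (366–355, 0–200). I measure both in this one picture.

```bash
cat > rel.py <<'E'
from m import *
import math
def rel(w,rows=range(10,195,4)):
    im=w['img'].astype(int)
    red=(im[...,0]>90)&(im[...,0]>2*im[...,1])&(im[...,0]>2*im[...,2])
    S=bot.sense();R=np.array(S['ee_rot']);p=np.array(S['position'])
    out={}
    for nm,(a,b) in{'L':(100,232),'R':(328,450)}.items():
        P=[]
        for r in rows:
            c=np.flatnonzero(red[r,a:b])+a
            if 0<len(c)<14: P.append((at(w,(c.min() if nm=='L' else c.max(),r),0)))
        P=np.array(P)
        if len(P)<4: print(nm,'few');continue
        vx,vy,x0,y0=cv2.fitLine(P[:,:2].astype(np.float32)*1000,cv2.DIST_HUBER,0,.01,.01).ravel()
        h=math.degrees(math.atan2(vy,vx))%180
        # offset along tool z at the tool
        d=np.array([x0,y0])/1000-p[:2]; n=np.array([-vy,vx])
        if n@R[:2,2]<0:n=-n
        out[nm]=float(d@n)*1000
        print(nm,len(P),'heading',round(h,2),'perp offset from TCP mm',round(out[nm],2))
    if len(out)==2: print('span',round(out['R']-out['L'],1),'mid',round((out['R']+out['L'])/2,2))
    print('tool heading',math.degrees(math.atan2(R[1,2],R[0,2]))+90, 'tcp',p)
if __name__=='__main__':
    import pickle
    w,t,c=pickle.load(open('s3.pkl','rb'));rel(w)
    cv2.imwrite('pics/w3c.png',cv2.resize(w['img'][0:140,170:390,::-1],None,fx=3.6,fy=3.6,interpolation=cv2.INTER_CUBIC))
    for q in((193,6),(365,6),(206,240),(350,240)): print(q,at(w,q,.046))
E
python3 rel.py
```

```text
L 47 heading 106.34 perp offset from TCP mm -46.38
R 47 heading 106.19 perp offset from TCP mm 48.72
span 95.1 mid 1.17
tool heading 106.14050647278171 tcp [ 0.59443377 -0.02274602  0.06291033]
(193, 6) [0.53197758 0.07322912 0.046     ]
(365, 6) [0.5994863  0.09293965 0.046     ]
(206, 240) [ 0.56026439 -0.02508524  0.046     ]
(350, 240) [ 0.62801697 -0.00538049  0.046     ]
```

View pics/w3c.png

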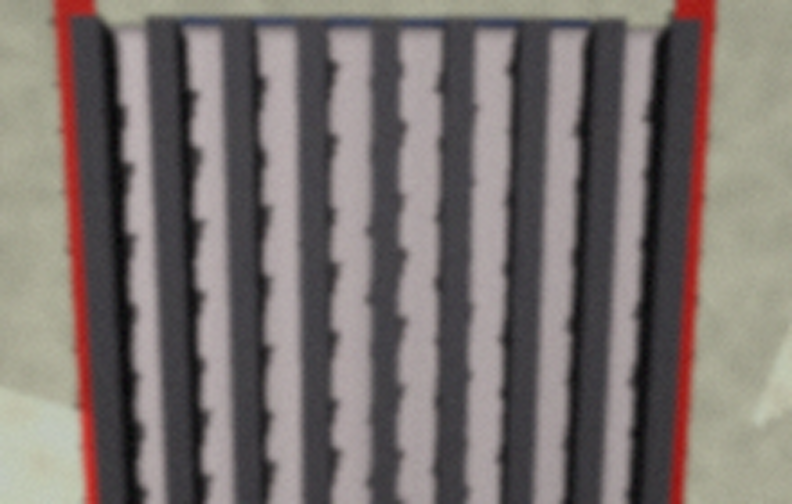

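Run:
```python
from rel import *
import pickle
w,t,c=pickle.load(open('s3.pkl','rb'))
im=w['img'].astype(int)
red=(im[...,0]>90)&(im[...,0]>2*im[...,1])&(im[...,0]>2*im[...,2])
h=np.array([-.2785,.9604]);p=np.array([.59443,-.02275])
for a,b in((180,232),(328,380)):
    rr=[r for r in range(150,260) if red[r,a:b].any()];r=max(rr);c=np.flatnonzero(red[r,a:b]).mean()+a
    X=at(w,(c,r+.5),0);print(r,c,X,'along',(X[:2]-p)@h)
# orange bar top front/back: front edge row ~207
for q in((278,207),(279,373)): X=at(w,q,.088);print(X,(X[:2]-p)@h)
X=at(w,(279,8),.046);print((X[:2]-p)@h)
print('bay from fixed cams rel', (np.array([.5655,.0737])-p)@h-.085)
```

```text
200 199.0 [ 0.54600386 -0.02119769  0.        ] along 0.014977515956685818
200 353.0 [0.63623373 0.00506381 0.        ] along 0.015070048122651468
[0.58570181 0.01241196 0.088     ] 0.03620035171374947
[ 0.60594155 -0.05514019  0.088     ] -0.034313506772901584
0.10887857049099862
bay from fixed cams rel 0.015687585000000004
```

The measurements agree: the rear edge of the bay is 15 mm ahead of the TCP and the module centre is 41 mm ahead. So I move about 59 mm along the axis and shift about 0.5 mm sideways.

>>> {"fn": "jog_arm", "kwargs": {
  "deltas": [
    [[0.0, -0.006, 0, -0.0005, 0, -0.1, 0], [0.0, -0.01, 0, 0, 0, 0, 0], [0.0, -0.01, 0, 0, 0, 0, 0], [0.0, -0.01, 0, 0, 0, 0, 0], [0.0, -0.01, 0, 0, 0, 0, 0], [0.0, -0.008, 0, 0, 0, 0, 0], [0.0, -0.005, 0, 0, 0, 0, 0], [0.0, 0, 0, 0, 0, 0, 0], [0.0, 0, 0, 0, 0, 0, 0], [0.0, 0, 0, 0, 0, 0, 0]]
  ]
}}

```text
clock: 8.7
position: [0.5773, 0.0331, 0.0629]
ee_rot: [[0.279, 0.002, 0.96], [-0.96, -0.0, 0.279], [0.001, -1.0, 0.001]]
ft_force: [1.8, -2.8, 7.1]
width: 0.0172
```

Run:
```python
from rel import *
import pickle
w=bot.snapshot('wrist');save(w,'w4.png')
pickle.dump(w,open('s4.pkl','wb'))
s=bot.sense();print(s['position'],s['ft_force'],s['torque'],s['width'])
rel(w,range(60,260,4))
cv2.imwrite('pics/w4b.png',cv2.resize(w['img'][:,:,::-1],None,fx=1.42,fy=1.42,interpolation=cv2.INTER_CUBIC))
```

```text
[0.57732725 0.03311504 0.06291101] [ 1.93641406 -3.40205806  6.88356207] [-0.5632137  -0.17505004  0.07523843] 0.01717942040771695
L 22 heading 106.3 perp offset from TCP mm -45.35
R 48 heading 106.25 perp offset from TCP mm 49.67
span 95.0 mid 2.16
tool heading 106.20734905053402 tcp [0.57732725 0.03311504 0.06291101]
```

View pics/w4b.png

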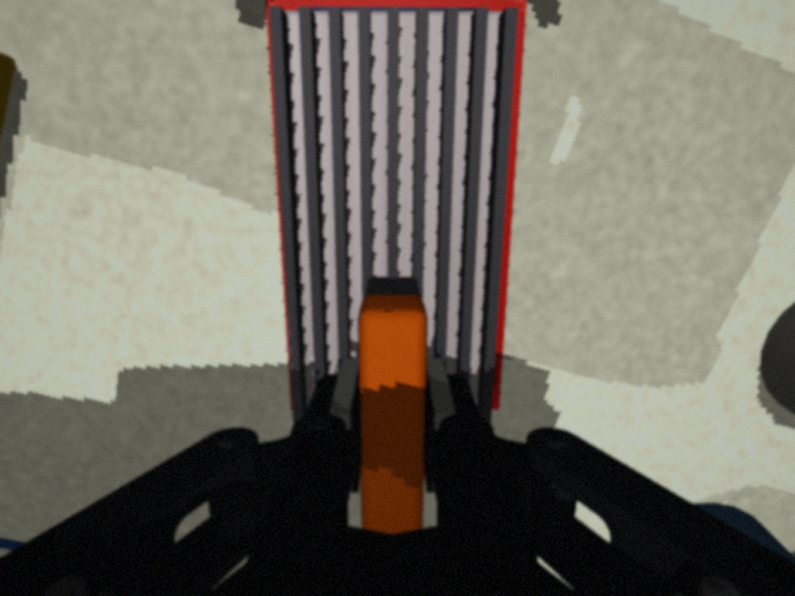

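Run:
```python
from rel import *
import pickle
w=pickle.load(open('s4.pkl','rb'))
p=bot.sense()['position'][:2];h=np.array([-.2797,.9601]);n=np.array([.9601,.2797])
im=w['img'].astype(int)
red=(im[...,0]>90)&(im[...,0]>2*im[...,1])&(im[...,0]>2*im[...,2])
rr=[r for r in range(150,330) if red[r,328:380].any()];r=max(rr);c=np.flatnonzero(red[r,328:380]).mean()+328
X=at(w,(c,r+.5),0)[:2]-p;print(r,c,'red rear along',X@h)
# nose-side red: rows at col 280
rr=np.flatnonzero(red[:40,280]);print(rr); 
for r in (rr.min(),rr.max()): X=at(w,(280,r),0)[:2]-p;print('red front',X@h)
g=w['img'].mean(2)
for r in(30,60,100,150,200,240):
    print(r,[int(v) for v in g[r,184:214]],'|',[int(v) for v in g[r,342:376]])
```

```text
287 349.0 red rear along -0.04348987994498746
[0 1 2 3 4]
red front 0.1244832642980881
red front 0.12260894614142237
30 [159, 158, 158, 152, 136, 103, 78, 72, 65, 65, 64, 66, 67, 61, 52, 36, 20, 16, 33, 76, 119, 147, 166, 173, 176, 171, 149, 111, 85, 70] | [109, 140, 158, 161, 165, 163, 158, 138, 91, 43, 17, 19, 31, 46, 57, 62, 58, 61, 59, 58, 69, 70, 73, 74, 73, 81, 108, 134, 154, 158, 156, 158, 158, 158]
60 [151, 157, 157, 159, 159, 153, 134, 98, 78, 68, 66, 67, 65, 66, 64, 59, 47, 27, 12, 24, 62, 117, 156, 172, 174, 174, 175, 165, 133, 92] | [155, 158, 164, 163, 161, 149, 112, 56, 22, 16, 30, 44, 54, 60, 57, 57, 60, 61, 64, 69, 71, 72, 74, 81, 105, 134, 154, 156, 151, 156, 155, 158, 155, 153]
100 [164, 164, 161, 159, 158, 157, 155, 150, 132, 105, 84, 69, 61, 61, 62, 61, 61, 60, 46, 24, 15, 28, 72, 120, 156, 170, 172, 171, 168, 149] | [160, 161, 158, 140, 100, 49, 23, 23, 36, 48, 56, 55, 58, 56, 59, 64, 64, 71, 69, 69, 75, 102, 133, 151, 156, 157, 155, 156, 159, 159, 161, 157, 159, 157]
150 [186, 185, 182, 180, 178, 175, 176, 181, 188, 187, 184, 168, 136, 97, 69, 59, 56, 55, 59, 54, 52, 38, 17, 23, 50, 97, 141, 157, 160, 166] | [144, 106, 57, 25, 22, 33, 44, 53, 55, 57, 50, 57, 57, 64, 64, 63, 64, 73, 96, 124, 150, 157, 156, 162, 161, 160, 166, 163, 165, 162, 164, 161, 159, 161]
200 [190, 190, 192, 192, 190, 192, 191, 187, 193, 192, 192, 192, 189, 182, 165, 135, 93, 65, 53, 55, 54, 52, 50, 38, 27, 15, 23, 36, 67, 96] | [19, 18, 31, 45, 50, 54, 47, 50, 52, 55, 61, 59, 63, 59, 78, 108, 136, 155, 160, 162, 159, 163, 161, 158, 155, 157, 154, 152, 157, 156, 156, 157, 153, 155]
240 [190, 188, 192, 190, 190, 192, 190, 187, 189, 188, 191, 189, 188, 191, 190, 191, 185, 159, 115, 78, 54, 53, 53, 52, 47, 43, 29, 22, 25, 59] | [34, 44, 52, 54, 51, 50, 55, 56, 50, 53, 60, 74, 107, 136, 153, 156, 160, 162, 161, 165, 160, 162, 159, 158, 155, 159, 157, 160, 159, 162, 163, 163, 161, 160]
```

```bash
cat > lat.py <<'E'
from rel import *
def lat(w,rows):
    S=bot.sense();R=np.array(S['ee_rot']);p=np.array(S['position'])[:2];n=R[:2,2];n=n/np.linalg.norm(n)
    im=w['img'].astype(int);rg=im[...,0]-im[...,1]
    L=[];M=[]
    for r in rows:
        # dark fin: inner boundary of red
        a=np.flatnonzero(rg[r,170:235]>40)+170;b=np.flatnonzero(rg[r,325:400]>40)+325
        if not len(a) or not len(b): continue
        if len(a)<3 or len(b)<3: continue
        XL=at(w,(a.max()+.5,r),.046)[:2]-p;XR=at(w,(b.min()-.5,r),.046)[:2]-p
        YL=at(w,(a.min()-.5,r),0)[:2]-p;YR=at(w,(b.max()+.5,r),0)[:2]-p
        M.append([XL@n,XR@n,YL@n,YR@n])
    M=np.array(M)*1000
    print(len(M),'fin L,R',M[:,:2].mean(0).round(2),'red L,R',M[:,2:].mean(0).round(2),'mids',M[:,:2].mean().round(2),M[:,2:].mean().round(2))
E
python3 - <<'E'
from lat import *
import pickle
w=pickle.load(open('s4.pkl','rb'))
for rr in(range(20,70,3),range(70,130,3)): lat(w,rr)
E
```

```text
10 fin L,R [-34.73  36.5 ] red L,R [-46.49  50.34] mids 0.89 1.93
8 fin L,R [-34.7   36.53] red L,R [-46.51  50.24] mids 0.92 1.87
```

The module sits in the outline, about 1 mm off centre. I nudge it +1 mm and let it rest there.

>>> {"fn": "jog_arm", "kwargs": {
  "deltas": [
    [[0.0, 0, 0, 0.0012, 0, 0, 0], [0.0, 0, 0, 0, 0, 0, 0], [0.0, 0, 0, 0, 0, 0, 0], [0.0, 0, 0, 0, 0, 0, 0], [0.0, 0, 0, 0, 0, 0, 0], [0.0, 0, 0, 0, 0, 0, 0]]
  ]
}}

```text
clock: 9.5
position: [0.5773, 0.0331, 0.0629]
ee_rot: [[0.279, -0.001, 0.96], [-0.96, -0.001, 0.279], [0.001, -1.0, -0.001]]
ft_force: [-2.4, -5.2, 11.6]
width: 0.017
```

Run:
```python
from lat import *
import pickle
w=bot.snapshot('wrist');save(w,'w5.png');pickle.dump(w,open('s5.pkl','wb'))
t=bot.snapshot('top');save(t,'t5.png');c=bot.snapshot('scene')
cv2.imwrite('pics/c5.png',cv2.resize(c['img'][150:290,220:400,::-1],None,fx=4,fy=4,interpolation=cv2.INTER_CUBIC))
s=bot.sense();print(s['position'],s['ft_force'],s['torque'],s['width'])
lat(w,range(20,130,3));rel(w,range(20,130,3))
```

```text
[0.57734511 0.03313055 0.06292107] [-2.36791678 -5.60278039 10.71255183] [-0.8190757   0.38110088  0.05824119] 0.01735266254593979
9 fin L,R [-34.68  36.38] red L,R [-46.54  50.3 ] mids 0.85 1.88
L 13 heading 106.28 perp offset from TCP mm -45.39
R 37 heading 106.16 perp offset from TCP mm 49.57
span 95.0 mid 2.09
tool heading 106.21350481831803 tcp [0.57734511 0.03313055 0.06292107]
```

View pics/c5.png

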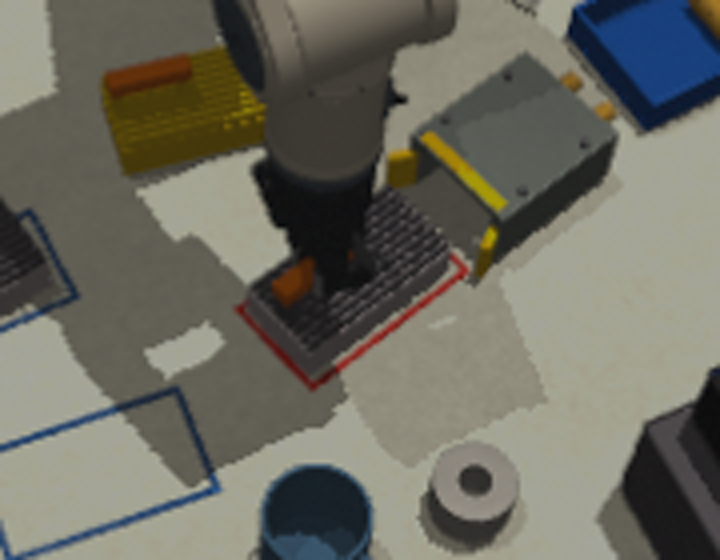

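It stuck, and the down-force is creeping up because the commanded height is about 1.2 mm below the actual one. I relieve that with a 1 mm rise in command and nudge again.

>>> {"fn": "jog_arm", "kwargs": {
  "deltas": [
    [[0.0, 0, -0.001, 0, 0, 0, 0], [0.0, 0, 0, 0, 0, 0, 0], [0.0, 0, 0, 0, 0, 0, 0], [0.0, 0, 0, 0, 0, 0, 0]]
  ]
}}

```text
clock: 10.15
position: [0.5771, 0.0336, 0.063]
ee_rot: [[0.279, -0.001, 0.96], [-0.96, -0.001, 0.279], [0.0, -1.0, -0.001]]
ft_force: [-0.2, -4.4, -0.2]
width: 0.017
```

Run:
```python
from lat import *
w=bot.snapshot('wrist')
s=bot.sense();print(s['position'],s['ft_force'],s['torque'],s['width'])
lat(w,range(20,130,3))
```

```text
[0.57715451 0.03365481 0.06295227] [-0.91631797 -6.26807317  0.20821832] [-0.77257496  0.03256245 -0.0096901 ] 0.016724471039055687
12 fin L,R [-34.63  36.63] red L,R [-46.47  50.34] mids 1.0 1.93
```

>>> {"fn": "jog_arm", "kwargs": {
  "deltas": [
    [[0.0, 0.0005, 0, 0.0015, 0, 0, 0], [0.0, 0, 0, 0, 0, 0, 0], [0.0, 0, 0, 0, 0, 0, 0], [0.0, 0, 0, 0, 0, 0, 0], [0.0, 0, 0, 0, 0, 0, 0]]
  ]
}}

```text
clock: 10.82
position: [0.5774, 0.0337, 0.0631]
ee_rot: [[0.279, -0.004, 0.96], [-0.96, -0.0, 0.279], [-0.001, -1.0, -0.004]]
ft_force: [-5.9, -4.1, 6.3]
width: 0.0164
```

Run:
```python
from lat import *
w=bot.snapshot('wrist');save(w,'w6.png')
s=bot.sense();print(s['position'],s['ft_force'],s['torque'],s['width'])
lat(w,range(20,130,3));rel(w,range(20,130,3))
```

```text
[0.57740252 0.03372347 0.06304781] [-5.22360766 -4.35549188  6.19425926] [-0.73277724  0.91681716 -0.08437069] 0.016826089102014604
11 fin L,R [-34.77  36.42] red L,R [-46.76  50.15] mids 0.83 1.7
L 18 heading 106.06 perp offset from TCP mm -45.98
R 37 heading 106.13 perp offset from TCP mm 49.29
span 95.3 mid 1.65
tool heading 106.21175078554958 tcp [0.57740252 0.03372347 0.06304781]
```

View pics/w6.png

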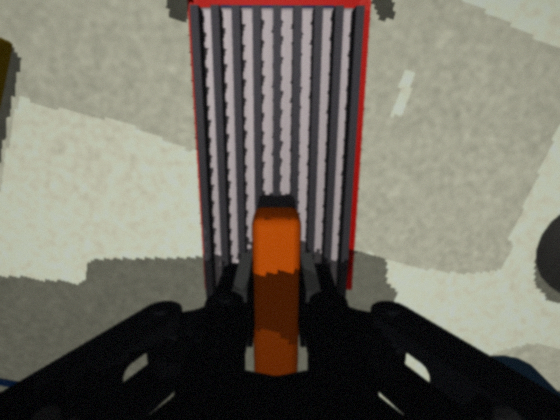

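The module stands still inside the outline with at least 9 mm margin all round and 0.8 mm off the axis. The lateral preload will relax once it slides, so I back off most of it. Then I feed it in along the axis.

>>> {"fn": "jog_arm", "kwargs": {
  "deltas": [
    [[0.0, -0.002, 0, -0.001, 0, 0, 0], [0.0, -0.004, 0, 0, 0, 0, 0], [0.0, -0.005, 0, 0, 0, 0, 0], [0.0, -0.005, 0, 0, 0, 0, 0], [0.0, -0.005, 0, 0, 0, 0, 0], [0.0, -0.003, 0, 0, 0, 0, 0]]
  ]
}}

```text
clock: 11.62
position: [0.5713, 0.0572, 0.0631]
ee_rot: [[0.279, -0.0, 0.96], [-0.96, 0.0, 0.279], [-0.0, -1.0, -0.0]]
ft_force: [0.5, -2.0, -3.5]
width: 0.0168
```

Run:
```python
from lat import *
w=bot.snapshot('wrist');save(w,'w7.png')
s=bot.sense();print(s['position'],s['ft_force'],s['torque'],s['width'],s['ee_rot'][:,1])
lat(w,range(40,200,3));rel(w,range(40,200,3))
cv2.imwrite('pics/w7b.png',cv2.resize(w['img'][0:220,130:430,::-1],None,fx=2.6,fy=2.6,interpolation=cv2.INTER_CUBIC))
```

```text
[0.57116111 0.05744799 0.0631039 ] [ 0.75066896  0.49591482 -6.41282249] [-0.05875022 -0.19023203 -0.06016912] 0.01680518443571961 [-5.17061574e-04  3.31544785e-04 -9.99999811e-01]
50 fin L,R [-34.76  36.5 ] red L,R [-47.31  49.48] mids 0.87 1.09
L 50 heading 106.46 perp offset from TCP mm -46.23
R 51 heading 106.18 perp offset from TCP mm 48.79
span 95.0 mid 1.28
tool heading 106.21985352164214 tcp [0.57116111 0.05744799 0.0631039 ]
```

View pics/w7b.png

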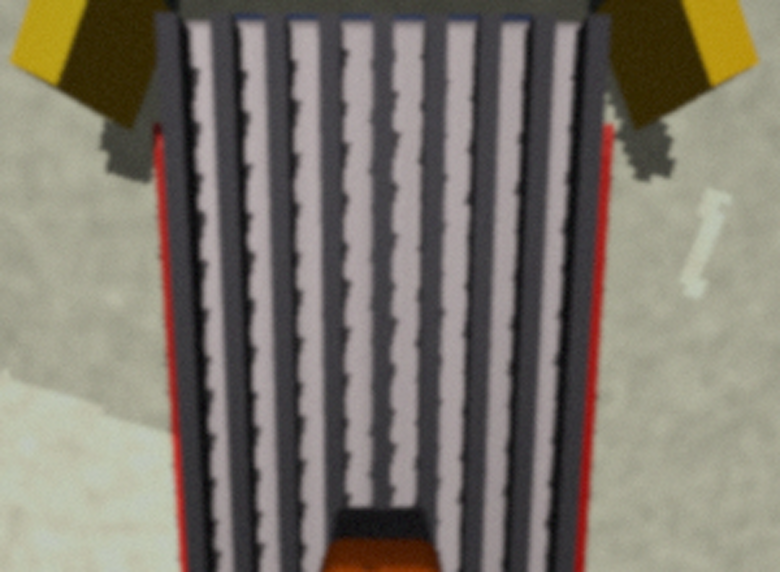

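The axis is centred to within 0.4 mm and the nose is between the wings. The vertical force reads −6 N, so I lower the command 0.8 mm so as not to lift the tail.

>>> {"fn": "jog_arm", "kwargs": {
  "deltas": [
    [[0.0, 0, 0.0008, 0, 0, 0, 0], [0.0, 0, 0, 0, 0, 0, 0]]
  ]
}}

```text
clock: 11.92
position: [0.5712, 0.0573, 0.0629]
ee_rot: [[0.279, -0.001, 0.96], [-0.96, 0.001, 0.279], [-0.001, -1.0, -0.0]]
ft_force: [-4.4, 3.7, 4.3]
width: 0.017
```

>>> {"fn": "jog_arm", "kwargs": {
  "deltas": [
    [[0.0, -0.003, 0, 0, 0, 0, 0], [0.0, -0.004, 0, 0, 0, 0, 0], [0.0, -0.004, 0, 0, 0, 0, 0], [0.0, -0.004, 0, 0, 0, 0, 0]]
  ]
}}

```text
clock: 12.42
position: [0.5684, 0.0705, 0.0629]
ee_rot: [[0.279, 0.002, 0.96], [-0.96, -0.001, 0.279], [0.001, -1.0, 0.002]]
ft_force: [1.8, -5.7, -0.5]
width: 0.017
```

```bash
cat > st.py <<'E'
from m import *
s=bot.sense();p=np.array(s['position']);R=np.array(s['ee_rot']);f=np.array(s['ft_force'])
h=-R[:,0];n=R[:,2]
print('t',s['clock'],'along from bay',round(float((p-[.5774,.0337,.063])@h)*1000,2),'lat',round(float((p-[.5774,.0337,.063])@n)*1000,2),'z',round(p[2]*1000,2),'F along/lat/z',np.round([f@h,f@n,f[2]],2),'M',np.round(s['torque'],2))
E
python3 st.py
```

```text
t 12.425 along from bay 37.8 lat 1.63 z 62.92 F along/lat/z [-5.94  0.15 -0.48] M [-0.83 -0.2   0.05]
```

>>> {"fn": "jog_arm", "kwargs": {
  "deltas": [
    [[0.0, -0.003, 0, -0.0006, 0, 0, 0], [0.0, -0.004, 0, 0, 0, 0, 0], [0.0, -0.003, 0, 0, 0, 0, 0]]
  ]
}}

```text
clock: 12.8
position: [0.5651, 0.0799, 0.0629]
ee_rot: [[0.279, 0.002, 0.96], [-0.96, -0.001, 0.279], [0.001, -1.0, 0.002]]
ft_force: [1.4, -6.1, 1.4]
width: 0.017
```

```bash
python3 st.py
python3 - <<'E'
from lat import *
w=bot.snapshot('wrist');save(w,'w8.png')
lat(w,range(100,215,3));rel(w,range(100,215,3))
cv2.imwrite('pics/w8b.png',cv2.resize(w['img'][0:220,130:430,::-1],None,fx=2.6,fy=2.6,interpolation=cv2.INTER_CUBIC))
E
```

```text
t 12.8 along from bay 47.85 lat 1.08 z 62.94 F along/lat/z [-6.21 -0.34  1.36] M [-0.81 -0.2   0.  ]
39 fin L,R [-34.81  36.38] red L,R [-47.71  49.1 ] mids 0.79 0.7
L 39 heading 106.56 perp offset from TCP mm -46.64
R 39 heading 106.07 perp offset from TCP mm 48.28
span 94.9 mid 0.82
tool heading 106.22355110807824 tcp [0.56496521 0.08026575 0.06294051]
```

View pics/w8b.png

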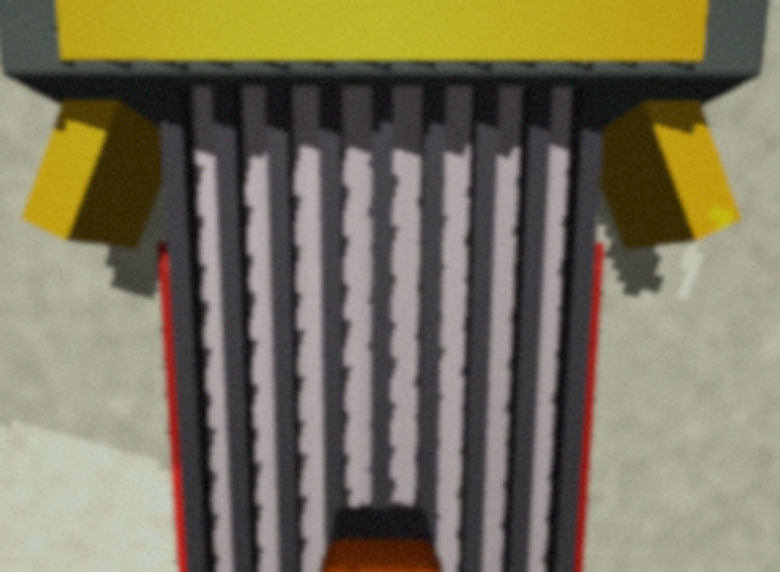

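The nose is about 18 mm inside the mouth, centred, with no side force. I continue to just short of the earliest contact depth.

>>> {"fn": "jog_arm", "kwargs": {
  "deltas": [
    [[0.0, -0.004, 0, 0, 0, 0, 0], [0.0, -0.004, 0, 0, 0, 0, 0], [0.0, -0.004, 0, 0, 0, 0, 0], [0.0, -0.004, 0, 0, 0, 0, 0], [0.0, -0.002, 0, 0, 0, 0, 0], [0.0, -0.0015, 0, 0, 0, 0, 0]]
  ]
}}

```text
clock: 13.6
position: [0.5595, 0.0987, 0.0629]
ee_rot: [[0.279, 0.002, 0.96], [-0.96, -0.001, 0.279], [0.001, -1.0, 0.002]]
ft_force: [2.0, -6.6, 0.9]
width: 0.0171
```

```bash
python3 st.py
```

```text
t 13.6 along from bay 67.37 lat 0.99 z 62.94 F along/lat/z [-6.84  0.05  0.9 ] M [-0.98 -0.25  0.04]
```

>>> {"fn": "jog_arm", "kwargs": {
  "deltas": [
    [[0.0, -0.0012, 0, 0, 0, 0, 0], [0.0, -0.0012, 0, 0, 0, 0, 0], [0.0, -0.0012, 0, 0, 0, 0, 0], [0.0, -0.0012, 0, 0, 0, 0, 0]]
  ]
}}

```text
clock: 14.1
position: [0.5582, 0.1032, 0.0629]
ee_rot: [[0.279, 0.002, 0.96], [-0.96, -0.001, 0.279], [0.001, -1.0, 0.002]]
ft_force: [2.3, -5.4, 0.7]
width: 0.0172
```

>>> {"fn": "jog_arm", "kwargs": {
  "deltas": [
    [[0.0, -0.0012, 0, 0, 0, 0, 0], [0.0, -0.0012, 0, 0, 0, 0, 0], [0.0, -0.0012, 0, 0, 0, 0, 0], [0.0, -0.0012, 0, 0, 0, 0, 0]]
  ]
}}

```text
clock: 14.6
position: [0.5569, 0.1079, 0.0629]
ee_rot: [[0.279, 0.002, 0.96], [-0.96, -0.001, 0.279], [0.001, -1.0, 0.002]]
ft_force: [2.6, -6.3, 1.0]
width: 0.0169
```

```bash
python3 st.py
```

```text
t 14.6 along from bay 76.94 lat 1.02 z 62.95 F along/lat/z [-6.76  0.77  1.03] M [-0.93 -0.24  0.03]
```

>>> {"fn": "jog_arm", "kwargs": {
  "deltas": [
    [[0.0, -0.001, 0, 0, 0, 0, 0], [0.0, -0.001, 0, 0, 0, 0, 0], [0.0, -0.001, 0, 0, 0, 0, 0], [0.0, -0.001, 0, 0, 0, 0, 0]]
  ]
}}

```text
clock: 15.1
position: [0.5557, 0.1116, 0.0629]
ee_rot: [[0.279, 0.002, 0.96], [-0.96, -0.001, 0.279], [0.001, -1.0, 0.001]]
ft_force: [1.2, -6.4, 2.1]
width: 0.0172
```

```bash
python3 st.py
```

```text
t 15.1 along from bay 80.89 lat 0.97 z 62.92 F along/lat/z [-6.5  -0.69  2.12] M [-0.98 -0.23  0.01]
```

>>> {"fn": "jog_arm", "kwargs": {
  "deltas": [
    [[0.0, -0.001, 0, 0, 0, 0, 0], [0.0, -0.001, 0, 0, 0, 0, 0], [0.0, -0.001, 0, 0, 0, 0, 0]]
  ]
}}

```text
clock: 15.48
position: [0.5549, 0.1146, 0.063]
ee_rot: [[0.279, 0.002, 0.96], [-0.96, -0.001, 0.279], [0.001, -1.0, 0.002]]
ft_force: [1.7, -6.2, 1.9]
width: 0.017
```

```bash
python3 st.py
```

```text
t 15.475 along from bay 83.91 lat 1.02 z 62.95 F along/lat/z [-6.42 -0.14  1.87] M [-0.95 -0.21  0.03]
```

No change yet, so I carry on in 3-row steps.

>>> {"fn": "jog_arm", "kwargs": {
  "deltas": [
    [[0.0, -0.001, 0, 0, 0, 0, 0], [0.0, -0.001, 0, 0, 0, 0, 0], [0.0, -0.001, 0, 0, 0, 0, 0]]
  ]
}}

```text
clock: 15.85
position: [0.554, 0.1174, 0.0629]
ee_rot: [[0.279, 0.002, 0.96], [-0.96, -0.001, 0.279], [0.001, -1.0, 0.001]]
ft_force: [2.5, -6.9, 1.3]
width: 0.017
```

```bash
python3 st.py
```

```text
t 15.85 along from bay 86.89 lat 0.95 z 62.92 F along/lat/z [-7.31  0.5   1.35] M [-0.96 -0.24  0.01]
```

>>> {"fn": "jog_arm", "kwargs": {
  "deltas": [
    [[0.0, -0.001, 0, 0, 0, 0, 0], [0.0, -0.001, 0, 0, 0, 0, 0], [0.0, -0.001, 0, 0, 0, 0, 0]]
  ]
}}

```text
clock: 16.23
position: [0.5533, 0.1203, 0.063]
ee_rot: [[0.279, 0.002, 0.96], [-0.96, -0.001, 0.279], [0.001, -1.0, 0.002]]
ft_force: [2.0, -5.7, 2.6]
width: 0.0168
```

```bash
python3 st.py
```

```text
t 16.225 along from bay 89.89 lat 1.01 z 62.96 F along/lat/z [-6.02  0.36  2.57] M [-0.93 -0.27 -0.01]
```

>>> {"fn": "jog_arm", "kwargs": {
  "deltas": [
    [[0.0, -0.001, 0, 0, 0, 0, 0], [0.0, -0.001, 0, 0, 0, 0, 0], [0.0, -0.001, 0, 0, 0, 0, 0]]
  ]
}}

```text
clock: 16.6
position: [0.5524, 0.1232, 0.0629]
ee_rot: [[0.279, 0.002, 0.96], [-0.96, -0.001, 0.279], [0.001, -1.0, 0.001]]
ft_force: [1.2, -7.3, 2.6]
width: 0.0168
```

```bash
python3 st.py
```

```text
t 16.6 along from bay 92.91 lat 0.98 z 62.93 F along/lat/z [-7.34 -0.83  2.58] M [-1.01 -0.21 -0.  ]
```

>>> {"fn": "jog_arm", "kwargs": {
  "deltas": [
    [[0.0, -0.001, 0, 0, 0, 0, 0], [0.0, -0.001, 0, 0, 0, 0, 0]]
  ]
}}

```text
clock: 16.85
position: [0.5519, 0.125, 0.0629]
ee_rot: [[0.279, 0.002, 0.96], [-0.96, -0.001, 0.279], [0.001, -1.0, 0.002]]
ft_force: [2.2, -8.1, 1.6]
width: 0.0169
```

```bash
python3 st.py
```

```text
t 16.85 along from bay 94.75 lat 1.01 z 62.93 F along/lat/z [-8.43 -0.18  1.57] M [-1.15 -0.27  0.  ]
```

The force is up about 1.5–2 N from roughly 93 mm on, which is probably the spring. I expect the stop near 101 mm.

>>> {"fn": "jog_arm", "kwargs": {
  "deltas": [
    [[0.0, -0.001, 0, 0, 0, 0, 0], [0.0, -0.001, 0, 0, 0, 0, 0]]
  ]
}}

```text
clock: 17.1
position: [0.5513, 0.1268, 0.0629]
ee_rot: [[0.28, 0.002, 0.96], [-0.96, -0.001, 0.28], [0.002, -1.0, 0.002]]
ft_force: [2.7, -8.0, 1.0]
width: 0.0169
```

```bash
python3 st.py
```

```text
t 17.1 along from bay 96.7 lat 1.01 z 62.92 F along/lat/z [-8.4   0.33  0.96] M [-1.19 -0.27  0.03]
```

>>> {"fn": "jog_arm", "kwargs": {
  "deltas": [
    [[0.0, -0.001, 0, 0, 0, 0, 0], [0.0, -0.001, 0, 0, 0, 0, 0]]
  ]
}}

```text
clock: 17.35
position: [0.5508, 0.1287, 0.0629]
ee_rot: [[0.28, 0.002, 0.96], [-0.96, -0.001, 0.28], [0.002, -1.0, 0.002]]
ft_force: [2.4, -7.8, 1.3]
width: 0.0172
```

```bash
python3 st.py
```

```text
t 17.35 along from bay 98.67 lat 1.05 z 62.95 F along/lat/z [-8.17  0.16  1.33] M [-1.28 -0.27  0.03]
```

>>> {"fn": "jog_arm", "kwargs": {
  "deltas": [
    [[0.0, -0.001, 0, 0, 0, 0, 0]]
  ]
}}

```text
clock: 17.48
position: [0.5506, 0.1297, 0.0629]
ee_rot: [[0.28, 0.002, 0.96], [-0.96, -0.001, 0.28], [0.002, -1.0, 0.002]]
ft_force: [3.0, -8.1, 1.0]
width: 0.0171
```

>>> {"fn": "jog_arm", "kwargs": {
  "deltas": [
    [[0.0, -0.001, 0, 0, 0, 0, 0]]
  ]
}}

```text
clock: 17.6
position: [0.5503, 0.1306, 0.063]
ee_rot: [[0.28, 0.002, 0.96], [-0.96, -0.001, 0.28], [0.002, -1.0, 0.002]]
ft_force: [3.0, -7.5, 2.1]
width: 0.0169
```

```bash
python3 st.py
```

```text
t 17.6 along from bay 100.61 lat 1.07 z 62.96 F along/lat/z [-8.1   0.81  2.08] M [-1.25 -0.3   0.08]
```

>>> {"fn": "jog_arm", "kwargs": {
  "deltas": [
    [[0.0, -0.001, 0, 0, 0, 0, 0]]
  ]
}}

```text
clock: 17.73
position: [0.5502, 0.1312, 0.063]
ee_rot: [[0.28, 0.002, 0.96], [-0.96, -0.002, 0.28], [0.002, -1.0, 0.002]]
ft_force: [4.5, -13.5, 5.3]
width: 0.0173
```

```bash
python3 st.py
```

```text
t 17.725 along from bay 101.26 lat 1.18 z 63.04 F along/lat/z [-14.23   0.59   5.34] M [-2.08 -0.39  0.07]
```

The stop is met at 101.3 mm, with 14.2 N total of which about 6.5 N is friction. I press gently further.

>>> {"fn": "jog_arm", "kwargs": {
  "deltas": [
    [[0.0, -0.0007, 0, 0, 0, 0, 0]]
  ]
}}

```text
clock: 17.85
position: [0.5502, 0.1314, 0.0632]
ee_rot: [[0.28, 0.003, 0.96], [-0.96, -0.002, 0.28], [0.003, -1.0, 0.002]]
ft_force: [4.1, -16.0, 5.4]
width: 0.017
```

```bash
python3 st.py
```

```text
t 17.85 along from bay 101.44 lat 1.28 z 63.22 F along/lat/z [-16.57  -0.51   5.41] M [-2.52 -0.52  0.08]
```

Pushing at handle height tends to raise the tail, and z is up 0.25 mm. I add a little down-force while pressing.

>>> {"fn": "jog_arm", "kwargs": {
  "deltas": [
    [[0.0, -0.0003, 0.001, 0, 0, 0, 0]]
  ]
}}

```text
clock: 17.98
position: [0.5503, 0.1313, 0.0629]
ee_rot: [[0.28, 0.003, 0.96], [-0.96, -0.003, 0.28], [0.004, -1.0, 0.002]]
ft_force: [-1.4, -19.3, 21.6]
width: 0.0169
```

```bash
python3 st.py
```

```text
t 17.975 along from bay 101.28 lat 1.4 z 62.89 F along/lat/z [-18.18  -6.69  21.55] M [-2.89  0.27  0.12]
```

>>> {"fn": "jog_arm", "kwargs": {
  "deltas": [
    [[0.0, -0.0003, -0.0006, 0, 0, 0, 0], [0.0, 0, 0, 0, 0, 0, 0]]
  ]
}}

```text
clock: 18.23
position: [0.5503, 0.1314, 0.0631]
ee_rot: [[0.28, 0.003, 0.96], [-0.96, -0.003, 0.28], [0.004, -1.0, 0.002]]
ft_force: [4.9, -17.7, 6.2]
width: 0.0169
```

```bash
python3 st.py
```

```text
t 18.225 along from bay 101.42 lat 1.38 z 63.14 F along/lat/z [-18.36  -0.19   6.19] M [-2.72 -0.44  0.04]
```

The press is now about 9–12 N net. I raise it a bit and hold for more than half a second.

>>> {"fn": "jog_arm", "kwargs": {
  "deltas": [
    [[0.0, -0.0007, 0.0001, 0, 0, 0, 0], [0.0, 0, 0, 0, 0, 0, 0]]
  ]
}}

```text
clock: 18.48
position: [0.5503, 0.1316, 0.0632]
ee_rot: [[0.281, 0.003, 0.96], [-0.96, -0.004, 0.281], [0.004, -1.0, 0.002]]
ft_force: [4.7, -21.3, 9.4]
width: 0.0169
```

```bash
python3 st.py
```

```text
t 18.475 along from bay 101.56 lat 1.51 z 63.19 F along/lat/z [-21.79  -1.47   9.41] M [-3.26 -0.53  0.11]
```

>>> {"fn": "jog_arm", "kwargs": {
  "deltas": [
    [[0.0, 0, 0, 0, 0, 0, 0], [0.0, 0, 0, 0, 0, 0, 0], [0.0, 0, 0, 0, 0, 0, 0]]
  ]
}}

```text
clock: 18.85
position: [0.5503, 0.1316, 0.0632]
ee_rot: [[0.281, 0.003, 0.96], [-0.96, -0.004, 0.281], [0.004, -1.0, 0.002]]
ft_force: [4.7, -21.1, 9.8]
width: 0.0169
```

```bash
python3 st.py
```

```text
t 18.85 along from bay 101.54 lat 1.47 z 63.16 F along/lat/z [-21.62  -1.39   9.78] M [-3.25 -0.5   0.14]
```

>>> {"fn": "jog_arm", "kwargs": {
  "deltas": [
    [[0.0, -0.0006, -0.0001, 0, 0, 0, 0], [0.0, 0, 0, 0, 0, 0, 0]]
  ]
}}

```text
clock: 19.1
position: [0.5503, 0.1318, 0.0634]
ee_rot: [[0.281, 0.004, 0.96], [-0.96, -0.004, 0.281], [0.005, -1.0, 0.002]]
ft_force: [4.1, -24.0, 9.9]
width: 0.017
```

```bash
python3 st.py
```

```text
t 19.1 along from bay 101.74 lat 1.55 z 63.38 F along/lat/z [-24.26  -2.78   9.94] M [-3.72 -0.61  0.1 ]
```

>>> {"fn": "jog_arm", "kwargs": {
  "deltas": [
    [[0.0, 0, 0, 0, 0, 0, 0], [0.0, 0, 0, 0, 0, 0, 0], [0.0, 0, 0, 0, 0, 0, 0], [0.0, 0, 0, 0, 0, 0, 0], [0.0, 0, 0, 0, 0, 0, 0], [0.0, 0, 0, 0, 0, 0, 0]]
  ]
}}

```text
clock: 19.85
position: [0.5503, 0.1318, 0.0634]
ee_rot: [[0.281, 0.004, 0.96], [-0.96, -0.004, 0.281], [0.005, -1.0, 0.002]]
ft_force: [5.2, -23.5, 10.6]
width: 0.0168
```

```bash
python3 st.py
```

```text
t 19.85 along from bay 101.77 lat 1.55 z 63.36 F along/lat/z [-24.04  -1.59  10.59] M [-3.66 -0.66  0.14]
```

I pressed about 0.75 s at 24 N at the wrist, roughly 12–16 N net. I ease off most of the push without pulling, then open.

>>> {"fn": "jog_arm", "kwargs": {
  "deltas": [
    [[0.0, 0.001, 0, 0, 0, 0, 0], [0.0, 0.0007, 0, 0, 0, 0, 0]]
  ]
}}

```text
clock: 20.1
position: [0.5504, 0.1314, 0.0629]
ee_rot: [[0.28, 0.003, 0.96], [-0.96, -0.002, 0.28], [0.003, -1.0, 0.002]]
ft_force: [4.1, -12.7, 3.7]
width: 0.0171
```

```bash
python3 st.py
```

```text
t 20.1 along from bay 101.36 lat 1.38 z 62.94 F along/lat/z [-13.37   0.38   3.69] M [-1.9  -0.42  0.12]
```

>>> {"fn": "jog_arm", "kwargs": {
  "deltas": [
    [[0.0, 0.0008, 0, 0, 0, 0, 0], [0.0, 0, 0, 0, 0, 0, 0]]
  ]
}}

```text
clock: 20.35
position: [0.5504, 0.1314, 0.0629]
ee_rot: [[0.28, 0.003, 0.96], [-0.96, -0.001, 0.28], [0.002, -1.0, 0.002]]
ft_force: [2.5, -9.8, 5.7]
width: 0.017
```

```bash
python3 st.py
```

```text
t 20.35 along from bay 101.32 lat 1.38 z 62.93 F along/lat/z [-10.08  -0.31   5.68] M [-1.49 -0.31  0.1 ]
```

>>> {"fn": "jog_arm", "kwargs": {
  "deltas": [
    [[0.05, 0, 0, 0, 0, 0, 0], [0.05, 0, 0, 0, 0, 0, 0], [0.05, 0, 0, 0, 0, 0, 0], [0.05, 0, 0, 0, 0, 0, 0]]
  ]
}}

```text
clock: 20.85
position: [0.5488, 0.1327, 0.062]
ee_rot: [[0.279, -0.0, 0.96], [-0.96, 0.0, 0.279], [-0.0, -1.0, -0.0]]
ft_force: [-0.2, 0.1, -1.5]
width: 0.0498
```

```bash
python3 st.py
python3 - <<'E'
from h import *
w=bot.snapshot('wrist');save(w,'w9.png')
E
```

```text
t 20.85 along from bay 103.08 lat 0.21 z 62.02 F along/lat/z [ 0.13 -0.19 -1.54] M [0.03 0.   0.03]
```

View pics/w9.png

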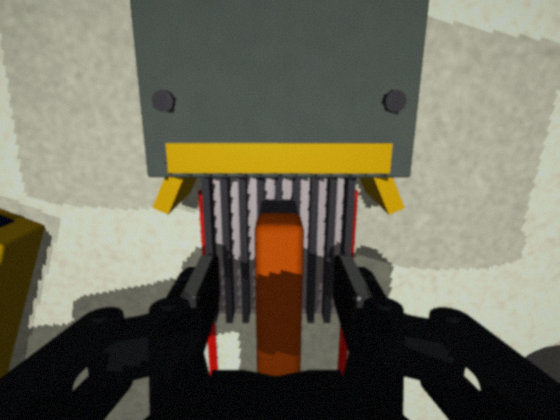

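Released. The bar is free between the fingers and the module is under the roof. I rise straight up and check.

>>> {"fn": "jog_arm", "kwargs": {
  "deltas": [
    [[0.05, 0, -0.01, 0, 0, 0, 0], [0.05, 0, -0.02, 0, 0, 0, 0], [0.05, 0, -0.03, 0, 0, 0, 0], [0.05, 0, -0.03, 0, 0, 0, 0], [0.05, 0, -0.03, 0, 0, 0, 0], [0.05, 0, -0.02, 0, 0, 0, 0], [0.05, 0, 0, 0, 0, 0, 0]]
  ]
}}

```text
clock: 21.78
position: [0.5499, 0.1329, 0.2042]
ee_rot: [[0.279, 0.004, 0.96], [-0.96, 0.001, 0.279], [0.0, -1.0, 0.004]]
ft_force: [-0.9, -0.6, -0.7]
width: 0.0503
```

Run:
```python
from h import *
import re
def edge(w,img=None):
    return None
# w9 vs w6 bar front edge, same camera pose relative to TCP; module at bay ref in w6
ref=np.array([.5774,.0337]);h=np.array([-.2795,.9601])
def bar(w):
    from m import up,orange,roi,rect
    return rect(w,roi(orange(up(w)),150,100,420,400),.088)
w=bot.snapshot('wrist');save(w,'w10.png');r=bar(w)
c=np.array(r[0])/1000;print(r,'along',((c-ref)@h)*1000)
t=bot.snapshot('scene');cv2.imwrite('pics/c10.png',cv2.resize(t['img'][130:290,200:420,::-1],None,fx=3.4,fy=3.4,interpolation=cv2.INTER_CUBIC))
s=bot.sense();print(s['clock'],s['position'],s['ft_force'])
```

```text
(array([551.3, 130.7]), 67.2, 17.4, 105.73) along 100.42465
21.875 [0.54862076 0.13249855 0.20186389] [-0.97861987 -0.85716506  0.14976536]
```

View pics/w10.png

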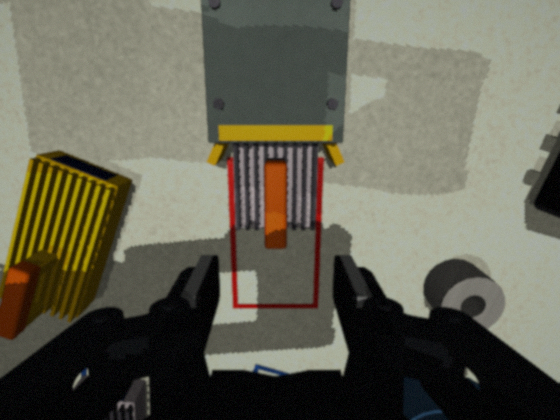

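View pics/c10.png

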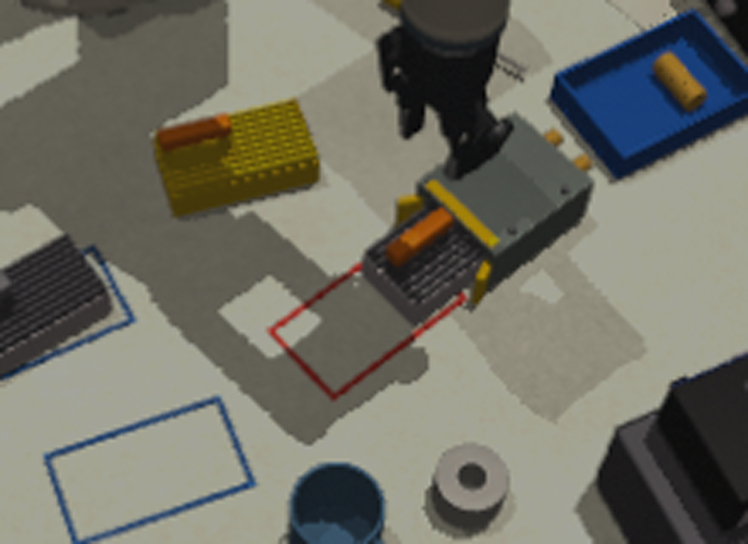

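The bar sits at 100.4 mm, against 102.3 mm expected from the pressed pose. The hover view before the grasp showed the same −1.8 mm bias, so the module has not sprung back. I hand the job in.

Run:
```python
from h import *
print(bot.job_done())
```

```text
the job is handed in; nothing more can be done
None
```

The amplifier module is in the dock with the contact pressed to its stop, and the job is handed in at about 22 s of the 64 s allowed. No verdict was reported.

- **Slide to the outline:** I gripped the aluminium module by its orange handle and slid it along the bench. It stopped inside the red outline about 0.8 mm off the axis, with at least 9 mm margin all round. A 1 mm nudge to centre it did not move it, so I centred it to within 0.4 mm as it went into the mouth.
- **Pressing the contact:** The spring touched about 93 mm past the bay and the firm stop came at 101.3 mm. That puts the nose roughly 71 mm inside the mouth, going by the bay's given position. I held there about 0.75 s at 24 N at the wrist, which I estimate as 12–16 N on the contact after friction. I then eased off without pulling and let go.
- **Final checks:** The module stayed where it was pressed. The last picture puts the handle 1.9 mm short of the pressed position, but the same camera showed a 1.8 mm offset that way before I gripped it. The other things in the last two views looked undisturbed, and the arm was clear with about zero force.
- **Weak points:**
  - The vertical force briefly read −6 N while sliding.
  - The tool rose about 0.4 mm at full press and came back down when I eased off.
  - The tail of the module may have moved by a few tenths of a millimetre at those moments.

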